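Clear the mug and hang up the ear defenders at the carver's rack

ROBOT

A 6-joint arm with a two-finger parallel gripper is mounted at the origin on the work surface. World frame = base frame: x ahead of the robot, y to its left, z up, the work surface at z = 0. Lengths are in m, angles in rad, forces in N, time in s.
With the tool pointing down it reaches from about 0.35 to 0.775 m from the base axis. Payload 5.5 kg.
Tool frame: the origin (TCP) lies between the finger pads; the fingertips stand 22 mm ahead of it and the grasp point (between the pads) lies 3 mm ahead of it; z points along the fingers, y is the line along which they close (so a half turn about z gives the same grasp; the last joint's range is limited). The gripper opens to 85 mm and grips with 20 to 120 N. Pads are 22 mm wide; open, the fingers measure 114 mm over their backs; the gripper's body (76 mm by 85 mm) begins 54 mm behind the grasp point. The pads swing forward as they close: fully open they stand 13 mm farther back than shut.
Start: joints at [1.158, 0.313, 0.046, 1.304, 0, 1.431], TCP at [0.155, 0.554, 0.253] pointing down, gripper open.
Joint ranges: [-2.76, 2.76], [-0.86, 1.69], [-1.03, 1.26], [-2.2, 2.34], [-1.47, 1.5], [-3.14, 3.14]. Speed limits (rad/s): [2.57, 2.57, 3.14, 3.14, 3.14, 3.14].

INTERFACE

Orientations are given as a unit quaternion [w, x, y, z].
In Python, from workcell import env gives the robot as it stands.
- The arm moves only by the shell command python3 nudge.py 'ROWS' [OPENING] [FORCE]. ROWS is a JSON list of rows, 1 to 8 of them, each of 6 numbers: dx, dy, dz in m, then a rotation vector rx, ry, rz in rad; each row is the pose to reach, as a shift and turn from the pose commanded when the command began, along the tool's axes at that moment; what a row does not reach only later rows make up. A row lasts 1/8 s, in which the tool goes at most 0.0625 m and 0.188 rad, less where a joint would pass 70% of its speed; a pose out of reach is approached as far as the arm can. OPENING is the finger opening in m, set as the command begins (- or left out keeps the last). The fingers move at their own pace and stop on an object; FORCE is the grip in N (left out, the last holds). Time passes only in rows, so rows that do not move let the fingers close. It prints the time, the measured TCP pose, the force, the opening and the grip force at its end.
- env.get_state(): the state, without advancing time (a new reading comes with each control period).
- env.read_camera(name): name is "side" or "top"; returns a dict with "image" (480x640x3 uint8, red, green, blue), "K" (3x3 intrinsics, pixels), "R" (3x3) and "t" (3): a world point X has camera coordinates R X + t. Camera axes: x right, y down, z forward; pixel columns grow to the right and rows downward; lengths in m; the calibration is good to about 2 mm. A picture is of the moment at which its call begins. There is no depth.
- env.hand_in(): hands the job in; it is judged then, once.
The state is a dict: "clock": time; "joint_pos": joint angles; "qvel": joint speeds; "tau": joint torques, N m; "tcp_pos": TCP position; "orientation": TCP orientation; "wrist_force": force on the tool from outside, world axes, zero at the start; "ft_torque": the same for the moment, N m; "finger_gap": finger opening in m; "grip_force": force on a finger pad.
Only numpy, scipy, OpenCV 4.12 (cv2) and the standard library are available. Lean on these libraries where they do the work, as an engineer would, in place of code of your own. Each camera call takes 0.05 s, during which the arm holds its last target. There are 200 camera calls.

TASK

Put the carver's ear defenders away. First slide the mug of gouges along the rack's base board, without lifting or tipping it, out from under the hanger bar until it stands wholly on its cork disc; then hang the ear defenders over the bar by the inside of the headband, one cup on each side of it, and let go so that they hang still. Leave the other things on the bench where they are.

Things in the scene. Friction and masses are not known exactly. Their poses are not given: they have to be found in the camera images.
- rack: wooden carver's rack, fixed. Origin on the bench straight below the hanger bar; x away from the robot's side, y to the left along the bar, z up. Base board 10 mm thick, x -80..80, y -225..250 mm. Posts 30 x 22 mm at x 8, y -214 and y 239 mm (feet 30 mm high, x -37..53) carry a ledge over the bar
- ledge_front (a point): middle of the lower front edge of the rack's ledge (rack x -45, y 12, z 330 mm). The ledge, as long as the rack, is 36 mm thick (330 to 366 mm above the bench), x -45..35 mm: it covers the bar and overhangs it by 45 mm on the robot's side. Chisels stand in a row on it, handles up to about 520 mm, so tools reach the bar only slanting in from the robot's side
- bar_mid (a point): on the top line of the hanger bar, mid-length (rack x 0, y -5, z 235 mm); axes as the rack. A level steel rod 14 mm thick, axis 228 mm above the bench, along rack y from its free end (bar_tip) at y -70 to y 60 mm, where it bends up to the ledge. 95 mm of free height between the rod and the ledge: things are threaded on over the free end
- bar_tip (a point): centre of the 22 mm yellow ball at the bar's free end (rack x 0, y -70, z 228 mm). Between ball and the nearer post (rack y -214) lie 130 mm of free space
- cork_disc (a point): centre of the round cork disc, 120 mm across, let flush into the base board (rack x 0, y 160, z 10 mm); nothing to trip over. Axes as the rack
- ear_defenders: red ear defenders, black headband, standing on their cups; 0.24 kg. Origin midway between the cups at the underside; x cup to cup, y across the band's width, z up. Same turned half round. 176 mm wide, 195 high; cups 76 mm (y) x 92 high, |x| 42..88 mm. Band: half circle about x 0, z 112 mm, radii 69 and 83 mm; within 50 degrees of the crown a firm pad 36 mm wide with flat sides
- crown_inside (a point): middle of the inner face of the headband's crown, where the bar must come to lie (ear defenders x 0, y 0, z 181 mm)
- mug: white enamel mug full of gouges (one solid piece, 0.55 kg), on the base board under the bar. Origin: centre of its underside, z up. 84 mm across, 78 high, gouges up to 165 mm. Its blue handle, a 12 mm round bar, sticks out along its own -x, roughly to the robot: upright bar 80 mm from the mug's axis, straight from 34 to 56 mm above the underside, joined at top and bottom
- mug_handle (a point): middle of the upright part of the mug's handle (mug x -80, y 0, z 46 mm)
- panel: half-carved relief panel, 100 x 150 x 34 mm, lying on the bench; leave alone. Origin at the centre of its underside
- strop: dark wooden paddle strop with brown face, 230 x 50 x 19 mm, lying on the bench; leave alone. Origin on the underside, 5 mm off mid-length, x along it to the wide end
- wax_tin: yellow wax tin with brass lid, 75 mm across, 38 mm high; leave alone. Origin at the centre of its underside

How it is judged:
On the way, in this order (a step that is already met when the one before it is completed fails the run):
1. the mug stands on its cork disc (centres within 20 mm), upright and at rest, let go (horizontal distance between mug and cork_disc below 0.02 m and angle between mug's own z axis and vertical below 0.06 rad and linear speed of mug below 0.02 m/s and contact force between the fingers and mug below 0.1 N), for 0.2 s.
2. the headband is over the bar, the crown within 40 mm above it, cups on either side (x of crown_inside in the frame of bar_mid between -0.04 and 0.04 m and y of crown_inside in the frame of bar_mid between -0.055 and 0.055 m and z of crown_inside in the frame of bar_mid between -0.012 and 0.04 m and angle between the y axis of ear_defenders and the y axis of rack, either way round below 0.4 rad), for 0.1 s.
At the end, for the whole second after the job is handed in: Mug upright on the cork disc, centres within 20 mm. Ear defenders hang still on the bar: inside of crown within 12 mm of the rod's top in height, 25 mm sideways and 55 mm of bar_mid along the bar; headband across the bar within 20 degrees, upright within 17 (horizontal distance between mug and cork_disc below 0.02 m and angle between mug's own z axis and vertical below 0.06 rad and linear speed of mug below 0.02 m/s and x of crown_inside in the frame of bar_mid between -0.025 and 0.025 m and y of crown_inside in the frame of bar_mid between -0.055 and 0.055 m and z of crown_inside in the frame of bar_mid between -0.012 and 0.012 m and angle between the y axis of ear_defenders and the y axis of rack, either way round below 0.35 rad and angle between ear_defenders's own z axis and vertical below 0.3 rad and contact force between ear_defenders and rack above 0.5 N and linear speed of ear_defenders below 0.05 m/s and angular speed of ear_defenders below 0.4 rad/s); the robot touches nothing.
It fails at once if the mug is lifted (more than 8 mm off the base board) or knocked off it (z of mug in the frame of cork_disc above 0.008 m or z of mug in the frame of cork_disc below -0.005 m).
It fails at once if the mug is tipped more than 10 degrees (angle between mug's own z axis and vertical above 0.175 rad).
It fails at once if the panel, strop or wax tin is moved by more than 20 mm (distance of any of panel, strop, wax_tin from where it was at the start of the episode above 0.02 m).
It also fails if it takes over 72 s, if anything falls off the work surface, if the arm or the gripper's body presses on something with over 40 N, if the wrist force passes 120 N, or if a joint passes its speed limit or range.

## Working session

There is one attempt and no reset: what is moved stays moved. The work goes in short steps, Python scripts to look and compute and a shell command to move; the robot and the scene stay as the last step left them, time stands still between calls to the robot, and variables do not carry over. Pictures are saved under pics/ and viewed, at most 10 in all, crops included, and the job is handed in when it is done.

```bash
ls; mkdir -p pics; python3 - <<'E'
from workcell import env
import cv2
for n in("side","top"):
    c=env.read_camera(n); cv2.imwrite(f"pics/{n}0.png",c["image"][:,:,::-1]); print(n,c["K"].tolist(),c["R"].round(4).tolist(),c["t"].round(4).tolist())
print(env.get_state())
E
```

```text
nudge.py
pics
workcell.py
side [[557.3238760347782, 0.0, 327.239870880695], [0.0, 557.3238760347782, 240.92287962676568], [0.0, 0.0, 1.0]] [[0.1307, 0.9914, -0.0066], [0.9372, -0.1257, -0.3254], [-0.3234, 0.0363, -0.9456]] [-0.0672, -0.3613, 1.6618]
top [[436.57602091478554, 0.0, 319.84248861732925], [0.0, 436.57602091478554, 240.07114780851285], [0.0, 0.0, 1.0]] [[0.0112, -0.9999, 0.0084], [-0.9903, -0.0122, -0.1384], [0.1385, -0.0068, -0.9903]] [-0.0093, 0.4844, 1.0488]
{'clock': 0.1, 'joint_pos': array([1.15840090e+00, 3.13921618e-01, 4.51385103e-02, 1.30360867e+00,
       1.95060103e-05, 1.43125681e+00]), 'qvel': array([ 1.77229599e-03, -1.66263930e-03,  2.53491171e-03, -8.67695819e-04,
       -8.91463649e-05,  8.01755556e-04]), 'tau': array([ 4.37111928e-03, -4.81723380e+01,  2.99244350e+01,  1.27323467e-02,
       -1.28329816e-04, -2.84772312e-06]), 'tcp_pos': array([0.1547609 , 0.55336547, 0.25251889]), 'orientation': array([-2.26745889e-04,  1.36005101e-01,  9.90707816e-01, -7.64881351e-04]), 'wrist_force': array([-0.23582739, -0.48079994, -0.56261975]), 'ft_torque': array([0.06027768, 0.02936611, 0.00438357]), 'grip_force': 0.0, 'finger_gap': 0.08532846685047152}
```

View pics/side0.png

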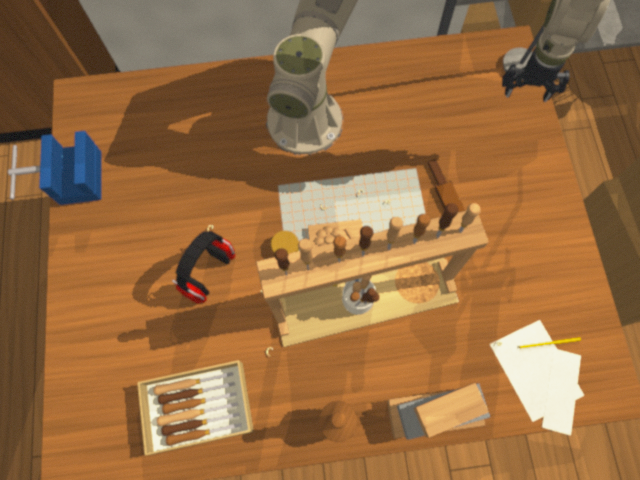

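View pics/top0.png

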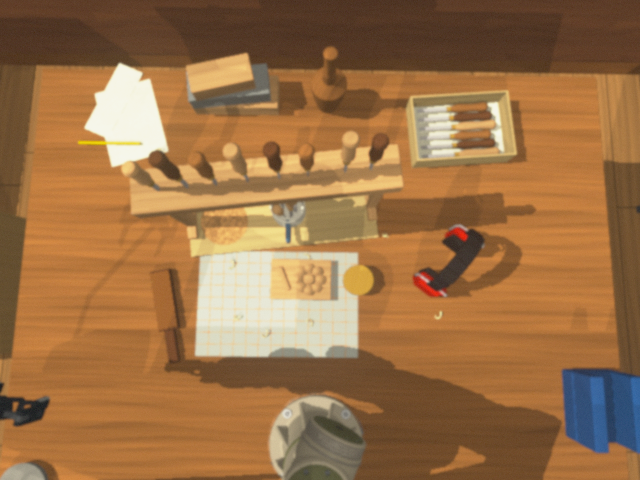

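The side view (x down, y right) shows the rack about (260–485, 205–340), the mug near (360,293), the cork near (418,283) and the defenders near (203,268). In the top view the mug handle is near (289,232), the cork near (224,225) and the defenders near (450,262). Next, enlarged crops.

```bash
python3 - <<'E'
import cv2
s=cv2.imread("pics/side0.png")[200:350,255:455]; cv2.imwrite("pics/s1.png",cv2.resize(s,None,fx=4,fy=4,interpolation=cv2.INTER_CUBIC))
t=cv2.imread("pics/top0.png")[130:270,120:410]; 
cv2.imwrite("pics/t1.png",cv2.resize(t,None,fx=2.75,fy=2.75,interpolation=cv2.INTER_CUBIC))
a=cv2.resize(cv2.imread("pics/top0.png")[215:305,405:495],None,fx=4.4,fy=4.4,interpolation=cv2.INTER_CUBIC)
b=cv2.resize(cv2.imread("pics/side0.png")[220:310,165:255],None,fx=4.4,fy=4.4,interpolation=cv2.INTER_CUBIC)
cv2.imwrite("pics/e1.png",cv2.hconcat([a,b]))
E
```

```text
(no output)
```

View pics/s1.png

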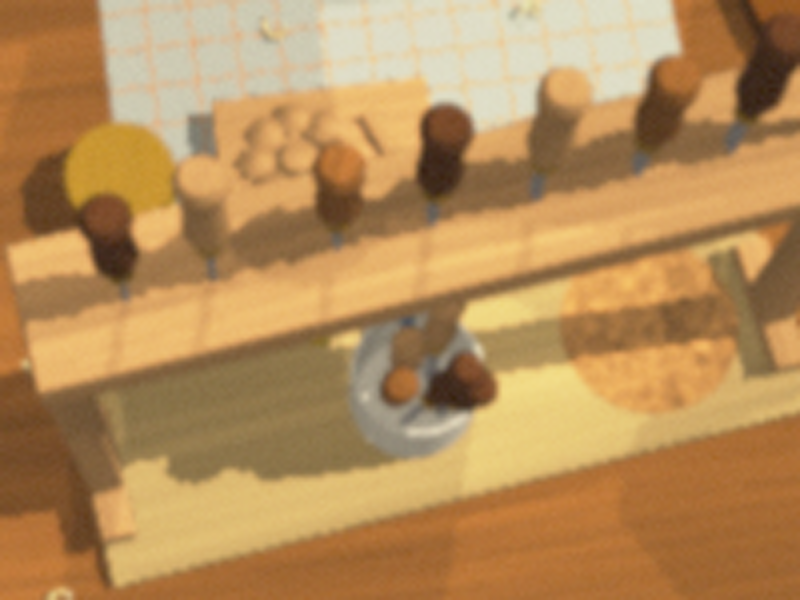

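View pics/t1.png

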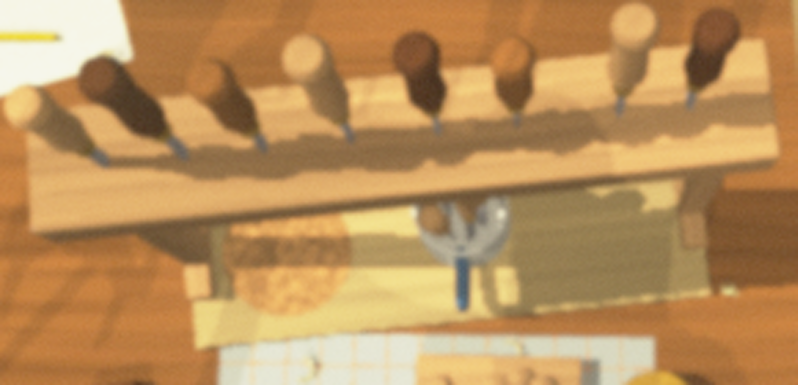

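View pics/e1.png

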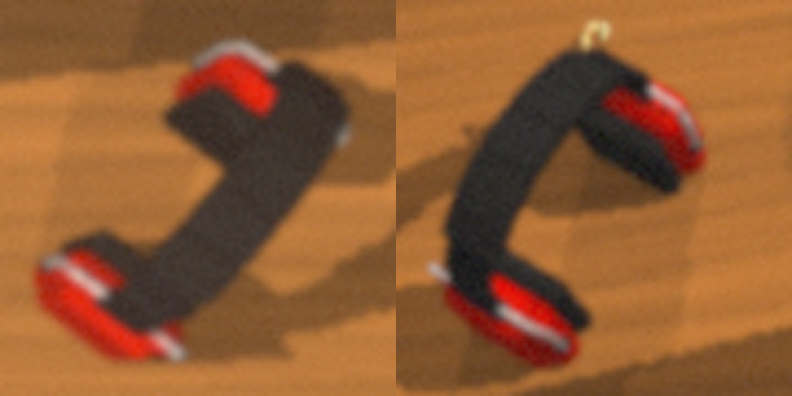

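Side crop: ledge front-top corner of the y −225 end at (8,250), base far corner at (110,585), cork spanning 560–740 and down to 413, mug down to 458 and spanning 350–490. Top crop: ledge corners at (765,40), (778,163) and (33,237), base front corners at (195,348) and (710,293), mug spanning 415–508, handle end at (462,310). Defenders: black band plus red cups, which suits a silhouette fit in both views.

```bash
cat > lib.py <<'E'
import numpy as np,cv2
from scipy.optimize import least_squares,minimize
from workcell import env
def cams(): return {n:env.read_camera(n) for n in("side","top")}
def proj(c,X):
    p=np.atleast_2d(X)@c["R"].T+c["t"]; return (p[:,:2]/p[:,2:])@np.diag([c["K"][0,0],c["K"][1,1]])+c["K"][:2,2]
def pose(q,P):
    c,s=np.cos(q[2]),np.sin(q[2]); P=np.atleast_2d(P)
    return P@np.array([[c,s,0],[-s,c,0],[0,0,1]])+[q[0],q[1],0]
def emodel(c,q,shape,dz=0):
    m=np.zeros(shape,np.uint8)
    def hull(P):
        h=cv2.convexHull((proj(c,pose(q,P)+[0,0,dz])*16).astype(np.int32)); cv2.fillConvexPoly(m,h,1,cv2.LINE_8,4)
    for s in(-1,1):
        a=np.linspace(0,2*np.pi,24)
        hull([[s*x,.038*np.cos(t),.046+.046*np.sin(t)] for x in(.042,.088) for t in a])
    A=np.linspace(0,np.pi,25)
    for a,b in zip(A,A[1:]):
        w=.018 if abs((a+b)/2-np.pi/2)<np.radians(50) else .012
        hull([[r*np.cos(t),y,.112+r*np.sin(t)] for r in(.069,.083) for t in(a,b) for y in(-w,w)])
    return m
def emask(img):
    i=cv2.GaussianBlur(img,(3,3),0).astype(int); r,g,b=i[...,0],i[...,1],i[...,2]
    return ((((r-b)<35)&(r<100))|((r>130)&(g<75))).astype(np.uint8)
def fit_e(C,q0,win=70,dz=0):
    M={}
    for n,c in C.items():
        u=proj(c,[[q0[0],q0[1],.1+dz]])[0].astype(int); k=np.zeros((480,640),np.uint8)
        cv2.circle(k,tuple(int(v) for v in u),win,1,-1); M[n]=(emask(c["image"])*k,k)
    bl=lambda a:cv2.GaussianBlur(a.astype(np.float32),(0,0),1.5)
    f=lambda q:sum(float(((bl(emodel(C[n],q,(480,640),dz)*k)-bl(m))**2).sum()) for n,(m,k) in M.items())
    best=min((minimize(f,[q0[0],q0[1],y],method="Nelder-Mead",options=dict(initial_simplex=[[q0[0],q0[1],y],[q0[0]+.02,q0[1],y],[q0[0],q0[1]+.02,y],[q0[0],q0[1],y+.25]])) for y in q0[2]),key=lambda r:r.fun)
    return best,M
E
python3 - <<'E'
from lib import *
C=cams(); S=lambda u,v:(255+u/4,200+v/4); T=lambda u,v:(120+u/2.75,130+v/2.75)
obs=[("top",T(765,40),(35,-225,366)),("top",T(777,163),(-45,-225,330)),("top",T(33,237),(-45,250,330)),("top",T(195,348),(-80,250,10)),("top",T(710,293),(-80,-225,10)),
("side",S(8,250),(-45,-225,366)),("side",S(42,393),(35,-225,330)),("side",S(110,585),(80,-225,10))]
f=lambda q:np.concatenate([proj(C[n],pose(q,np.array(P)/1000))[0]-uv for n,uv,P in obs])
r=least_squares(f,[.5,0,0]); q=r.x; print("rack",q.round(4),r.fun.reshape(-1,2).round(1).tolist())
a=np.linspace(0,2*np.pi,73); ring=lambda R,z:np.c_[R*np.cos(a),R*np.sin(a),0*a+z]
ck=pose(q,[0,.16,.01])+0
p=proj(C["side"],ring(.06,.01)+ck*[1,1,0]); print("cork",ck,"pred crop x",(p[:,0].min()-255)*4,(p[:,0].max()-255)*4,"ymax",(p[:,1].max()-200)*4,"obs 560 740 413")
p=proj(C["top"],ring(.06,.01)+ck*[1,1,0]); print("pred crop",(p[:,0].min()-120)*2.75,(p[:,0].max()-120)*2.75,(p[:,1].max()-130)*2.75,"obs 225 352 315")
def g(m):
    P=lambda n:proj(C[n],np.vstack([ring(.042,.01),ring(.042,.088)])+[m[0],m[1],0])
    s,t=P("side"),P("top"); hd=proj(C["top"],pose(m,[-.086,0,.06]))[0]
    return [(s[:,0].min()-255)*4-350,(s[:,0].max()-255)*4-490,(s[:,1].max()-200)*4-458,(t[:,0].min()-120)*2.75-415,(t[:,0].max()-120)*2.75-508,(t[:,1].max()-130)*2.75-265,*(hd-T(462,309))*3]
r=least_squares(g,[.5,0,0]); m=r.x; print("mug",m.round(4),np.round(r.fun,1)); print("handle",pose(m,[-.08,0,.056]), "mug in rack", (np.array([[np.cos(q[2]),np.sin(q[2])],[-np.sin(q[2]),np.cos(q[2])]])@(m[:2]-q[:2])).round(4))
# ear: initial from top pixel at z .19
c=C["top"]; d=c["R"].T@np.linalg.inv(c["K"])@[456,259,1]; o=-c["R"].T@c["t"]; x=o+d*(.19-o[2])/d[2]; print(x)
b,M=fit_e(C,[x[0],x[1],[0,.5,1,1.5,2,2.5]]); print("ear",b.x.round(4),b.fun,M["top"][0].sum(),M["side"][0].sum())
out=[]
for n in("top","side"):
    u=proj(C[n],[[b.x[0],b.x[1],.1]])[0].astype(int); im=C[n]["image"][:,:,::-1].copy()
    cs,_=cv2.findContours(emodel(C[n],b.x,(480,640)),0,1); cv2.drawContours(im,cs,-1,(0,255,0),1)
    cm,_=cv2.findContours(M[n][0],0,1); cv2.drawContours(im,cm,-1,(255,255,0),1)
    out.append(cv2.resize(im[u[1]-55:u[1]+55,u[0]-55:u[0]+55],(400,400)))
cv2.imwrite("pics/fit.png",cv2.hconcat(out))
E
```

```text
rack [0.5536 0.0828 0.1115] [[-0.6, -1.8], [-3.1, 2.4], [6.1, 0.7], [-0.8, -1.7], [-0.8, -0.2], [-0.5, -2.8], [1.0, 2.7], [1.2, -0.9]]
cork [[0.53582092 0.2417915  0.01      ]] pred crop x 562.2078315119886 742.4339097936825 ymax 412.5340392699393 obs 560 740 413
pred crop 220.01088111752892 349.84286557700284 312.27784932603333 obs 225 352 315
mug [0.5624 0.0769 0.0386] [ 0.2 -3.6 -0.3 -5.4  0.9  1.7 -0.1 -2.7]
handle [[0.48241228 0.07379686 0.056     ]] mug in rack [ 0.008  -0.0068]
[ 0.4257822  -0.29035985  0.19      ]
ear [ 0.4341 -0.3113 -0.6686] 743.1990356445312 1722 1399
```

View pics/fit.png

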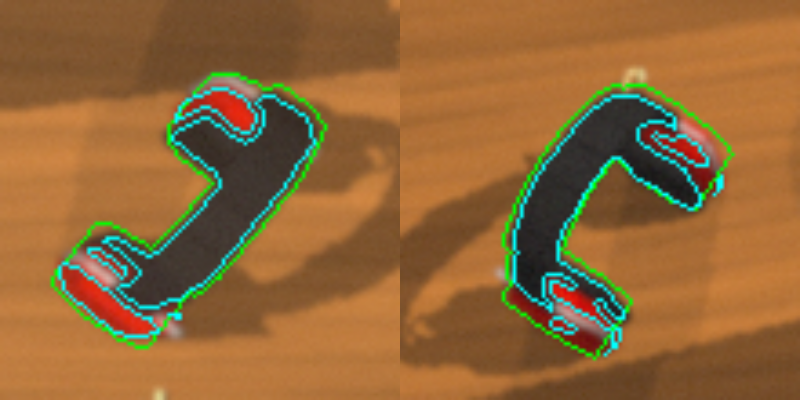

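The defenders' fit matches the outline in both views: (0.434, −0.311), yaw −0.669. I'll refit the rack, since the ledge corners I read were the top edge, and work out the approach to the mug handle.

```bash
cat >> lib.py <<'E'
from scipy.spatial.transform import Rotation as Ro
def tool(az,tilt):  # tilt from vertical, leaning toward az
    r=np.array([np.cos(az),np.sin(az),0]); u=np.array([0,0,1.]); z=np.sin(tilt)*r-np.cos(tilt)*u; y=np.cross(u,r)
    return np.c_[np.cross(y,z),y,z]
def cur():
    s=env.get_state(); q=s["orientation"]; return s,s["tcp_pos"],Ro.from_quat(np.r_[q[1:],q[0]])
def row(g,az,tilt,back=0): # grasp point g
    s,p,R=cur(); T=tool(az,tilt); tp=np.array(g)-T[:,2]*(.003+back)
    d=R.inv().apply(tp-p); w=(R.inv()*Ro.from_matrix(T)).as_rotvec()
    print("tcp target",tp.round(3),"row",np.r_[d,w].round(4).tolist(),"rows>=",np.ceil(max(np.linalg.norm(d)/.0625,np.linalg.norm(w)/.188)))
E
python3 - <<'E'
from lib import *
C=cams(); S=lambda u,v:(255+u/4,200+v/4); T=lambda u,v:(120+u/2.75,130+v/2.75)
obs=[("top",T(765,40),(35,-225,366)),("top",T(777,158),(-45,-225,366)),("top",T(31,231),(-45,250,366)),("top",T(195,348),(-80,250,10)),("top",T(710,293),(-80,-225,10)),
("side",S(8,250),(-45,-225,366)),("side",S(110,585),(80,-225,10)),("side",S(650,327),(0,160,10))]
f=lambda q:np.concatenate([proj(C[n],pose(q,np.array(P)/1000))[0]-uv for n,uv,P in obs])
r=least_squares(f,[.5,0,0],loss="soft_l1"); print("rack",r.x.round(4),f(r.x).reshape(-1,2).round(1).tolist())
h=[.482,.073,.056]; row(h,.05,np.pi/4,.12); cur_=cur()[0]; print(cur_["clock"])
E
```

```text
rack [0.5525 0.0815 0.1147] [[0.1, -1.5], [1.6, -0.6], [-0.8, 0.0], [-0.2, -1.0], [-0.2, -0.1], [-1.2, -2.9], [0.8, -1.0], [-0.1, -1.2]]
tcp target [0.395 0.069 0.143] row [-0.362, -0.4022, 0.1102, -0.1273, -0.7786, -0.3057] rows>= 9.0
0.3
```

```bash
python3 nudge.py '[[-0.362,-0.402,0.11,-0.127,-0.779,-0.306],[-0.362,-0.402,0.11,-0.127,-0.779,-0.306],[-0.362,-0.402,0.11,-0.127,-0.779,-0.306],[-0.362,-0.402,0.11,-0.127,-0.779,-0.306],[-0.362,-0.402,0.11,-0.127,-0.779,-0.306],[-0.362,-0.402,0.11,-0.127,-0.779,-0.306],[-0.362,-0.402,0.11,-0.127,-0.779,-0.306],[-0.362,-0.402,0.11,-0.127,-0.779,-0.306]]' 0.06 60; python3 -c "
from lib import *
row([.482,.073,.056],.05,np.pi/4,.12); print(cur()[0]['joint_pos'].round(2))"
```

```text
clock: 1.3
tcp_pos: [0.384, 0.16, 0.2184]
orientation: [0.366, -0.021, 0.93, 0.004]
wrist_force: [0.9, 1.5, 0.2]
finger_gap: 0.0601
grip_force: 0.0
tcp target [0.395 0.069 0.143] row [0.0466, -0.0911, 0.0607, -0.0115, -0.0356, 0.0003] rows>= 2.0
[ 0.34 -0.47 -1.03  0.29 -0.21  0.22]
```

```bash
python3 nudge.py '[[0.0466,-0.091,0.0607,-0.0115,-0.0356,0],[0.0466,-0.091,0.0607,-0.0115,-0.0356,0],[0.0466,-0.091,0.0607,-0.0115,-0.0356,0],[0.0466,-0.091,0.0607,-0.0115,-0.0356,0]]'; python3 -c "
from lib import *
row([.482,.073,.056],.05,np.pi/4,.12); print(cur()[0]['joint_pos'].round(2))"
```

```text
clock: 1.8
tcp_pos: [0.4276, 0.0772, 0.2061]
orientation: [0.35, -0.021, 0.936, 0.006]
wrist_force: [-0.1, 0.4, -0.2]
finger_gap: 0.0602
grip_force: 0.0
tcp target [0.395 0.069 0.143] row [0.0662, -0.0069, 0.0261, -0.0063, -0.07, -0.0022] rows>= 2.0
[-0.04 -0.44 -1.03  0.27  0.05 -0.07]
```

```bash
python3 - <<'E'
from lib import *
D=[((.313,.046,1.304),.5753,.2525),((-.47,-1.03,.29),.416,.2184),((-.44,-1.03,.27),.4345,.2061)]
def fk(p,q):
    h,L1,L2,lt,o=p; a=q[0]; b=q[0]-q[1]; c=b+q[2]
    return np.array([L1*np.sin(a)+L2*np.cos(b)+lt*np.cos(c)+o*0, h+L1*np.cos(a)-L2*np.sin(b)-lt*np.sin(c)])
f=lambda p:np.concatenate([fk(p,q)-[r,z] for q,r,z in D]+[(np.array(p)-[.3,.4,.4,.2,0])*.01])
s=least_squares(f,[.3,.4,.4,.2,0]); print(s.x.round(3),s.fun.round(3))
for nm,g,tl in [("mug",(.488,.056),.785),("mug back5",(.453,.091),.785),("mug55",(.488,.056),.6),("mugend",(.515,.056),.785),("ear pick",(.481,.166),.785),("ear lift",(.481,.26),.785),("hang",(.505,.24),.785),("threadout",(.40,.24),.785),("mug65",(.488,.056),1.1)]:
    c=np.pi/2-tl
    q=least_squares(lambda q:fk(s.x,[q[0],q[1],c-q[0]+q[1]])-np.array(g)+.003*np.array([np.cos(c),-np.sin(c)]),[.2,-.5]).x; print(nm,tl,q.round(2),(c-q[0]+q[1]).round(2))
E
```

```text
[0.316 0.518 0.432 0.443 0.   ] [ 0.    -0.     0.007 -0.003 -0.008  0.003  0.     0.001  0.     0.002
  0.   ]
mug 0.785 [ 0.35 -1.23] -0.79
mug back5 0.785 [ 0.11 -1.27] -0.6
mug55 0.6 [ 0.16 -1.05] -0.24
mugend 0.785 [ 0.35 -1.17] -0.73
ear pick 0.785 [-0.18 -1.11] -0.14
ear lift 0.785 [-0.41 -0.94] 0.26
hang 0.785 [-0.31 -0.94] 0.16
threadout 0.785 [-0.64 -1.06] 0.36
mug65 1.1 [ 1.56 -1.43] -2.52
```

```bash
python3 -c "
from lib import *
row([.482,.073,.056],.05,.45,.08)"
```

```text
tcp target [0.446 0.071 0.131] row [0.0358, -0.0065, 0.0687, -0.0058, 0.2654, -0.0032] rows>= 2.0
```

```bash
python3 nudge.py '[[0.0358,-0.0065,0.0687,-0.006,0.265,-0.003],[0.0358,-0.0065,0.0687,-0.006,0.265,-0.003],[0.0358,-0.0065,0.0687,-0.006,0.265,-0.003],[0.0358,-0.0065,0.0687,-0.006,0.265,-0.003]]'; python3 -c "
from lib import *
row([.482,.073,.056],.05,.45,.08);row([.482,.073,.056],.05,.45,0.0); print(cur()[0]['joint_pos'].round(3))
im=cams()
a=im['top']['image'][185:275,240:340,::-1]; b=im['side']['image'][200:290,300:400,::-1]
cv2.imwrite('pics/g1.png',cv2.resize(cv2.hconcat([a,b]),(800,360),interpolation=cv2.INTER_CUBIC))"
```

```text
clock: 2.3
tcp_pos: [0.4454, 0.0731, 0.131]
orientation: [0.224, -0.026, 0.974, 0.006]
wrist_force: [0.4, 0.3, 1.2]
finger_gap: 0.0598
grip_force: 0.0
tcp target [0.446 0.071 0.131] row [-0.0003, -0.002, 0.0005, 0.0018, 0.0018, 0.0034] rows>= 1.0
tcp target [0.481 0.073 0.059] row [-0.0001, -0.0021, 0.0805, 0.0018, 0.0018, 0.0034] rows>= 2.0
[-0.042 -0.151 -0.899  0.372  0.042 -0.086]
```

View pics/g1.png

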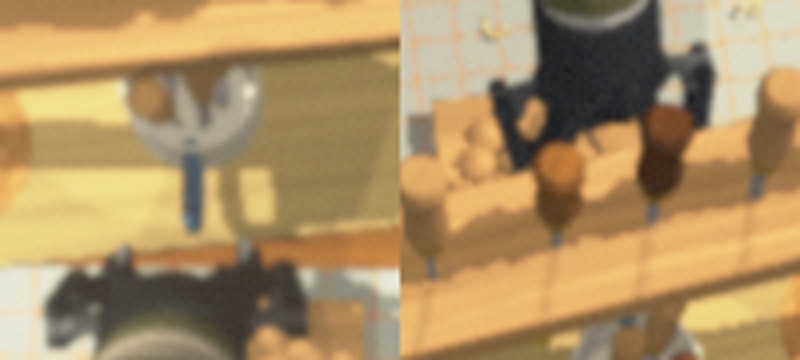

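The fingers straddle the blue handle in the top view: fingers at crop columns 122 and 245, handle at 193. The line-up is within about 2 mm, so I advance and close gently.

```bash
python3 nudge.py '[[0,-0.002,0.04,0,0,0],[0,-0.002,0.08,0,0,0],[0,-0.002,0.08,0,0,0]]'; python3 nudge.py '[[0,0,0,0,0,0],[0,0,0,0,0,0],[0,0,0,0,0,0],[0,0,0,0,0,0],[0,0,0,0,0,0]]' 0.0 60;  python3 -c "
from lib import *
s=cur()[0];print(s['joint_pos'].round(3))"
```

```text
clock: 2.78
tcp_pos: [0.479, 0.0726, 0.057]
orientation: [0.222, -0.026, 0.975, 0.006]
wrist_force: [-1.1, 1.0, -0.9]
finger_gap: 0.06
grip_force: 0.0
clock: 3.4
tcp_pos: [0.4814, 0.0724, 0.0607]
orientation: [0.225, -0.026, 0.974, 0.006]
wrist_force: [-7.0, 0.6, 11.0]
finger_gap: 0.0106
grip_force: 58.5
[-0.039  0.051 -0.946  0.121  0.04  -0.083]
```

```bash
python3 nudge.py '[[0,0,-0.002,0,0,0],[0,0,-0.002,0,0,0]]'; python3 nudge.py '[[0.001,0.01,-0.0005,0,0,0],[0.002,0.02,-0.001,0,0,0],[0.003,0.03,-0.0016,0,0,0],[0.0043,0.04,-0.002,0,0,0]]';  python3 -c "
from lib import *
s,p,R=cur();print(R.inv().apply([-.028,.1635,0]))"
```

```text
clock: 3.65
tcp_pos: [0.4795, 0.0723, 0.0609]
orientation: [0.223, -0.026, 0.974, 0.006]
wrist_force: [-2.9, -0.2, 0.7]
finger_gap: 0.0107
grip_force: 58.7
clock: 4.15
tcp_pos: [0.4733, 0.1127, 0.0608]
orientation: [0.224, -0.026, 0.974, 0.006]
wrist_force: [0.1, -3.0, 1.5]
finger_gap: 0.0104
grip_force: 59.0
[ 0.01739029  0.16474809 -0.00847912]
```

```bash
python3 nudge.py '[[0.0013,0.012,-0.0006,0,0,0],[0.0026,0.025,-0.0013,0,0,0],[0.004,0.038,-0.002,0,0,0],[0.0053,0.05,-0.0026,0,0,0],[0.0066,0.063,-0.0033,0,0,0],[0.008,0.076,-0.004,0,0,0],[0.0093,0.089,-0.0046,0,0,0],[0.0106,0.1,-0.0053,0,0,0]]';python3 nudge.py '[[0.0013,0.012,-0.0006,0,0,0],[0.0026,0.022,-0.0013,0,0,0],[0.0026,0.022,-0.0013,0,0,0]]';  python3 -c "
from lib import *
im=cams()
a=im['top']['image'][175:265,180:280,::-1]; b=im['side']['image'][240:330,365:465,::-1]
cv2.imwrite('pics/g2.png',cv2.resize(cv2.hconcat([a,b]),(800,360),interpolation=cv2.INTER_CUBIC))
for m in ([.5342,.2405],):
  P=lambda n:proj(im[n],np.vstack([np.c_[.042*np.cos(t),.042*np.sin(t),0*t+z] for z in(.01,.088) for t in [np.linspace(0,6.28,73)]])+[m[0],m[1],0])
  s=(P('side')-[365,240])*4+[400,0]; t=(P('top')-[180,175])*4; print('side',s.min(0),s.max(0),'top',t.min(0),t.max(0))"
```

```text
clock: 5.15
tcp_pos: [0.4558, 0.2121, 0.0608]
orientation: [0.223, -0.026, 0.974, 0.006]
wrist_force: [0.8, -5.0, 2.3]
finger_gap: 0.0103
grip_force: 59.3
clock: 5.52
tcp_pos: [0.4517, 0.2345, 0.0608]
orientation: [0.223, -0.027, 0.974, 0.007]
wrist_force: [-0.6, 0.3, 3.1]
finger_gap: 0.01
grip_force: 59.2
side [546.87403929  67.38061004] [694.29493177 223.70651203] top [77.82630599 90.0285114 ] [242.49229477 248.59357628]
```

View pics/g2.png

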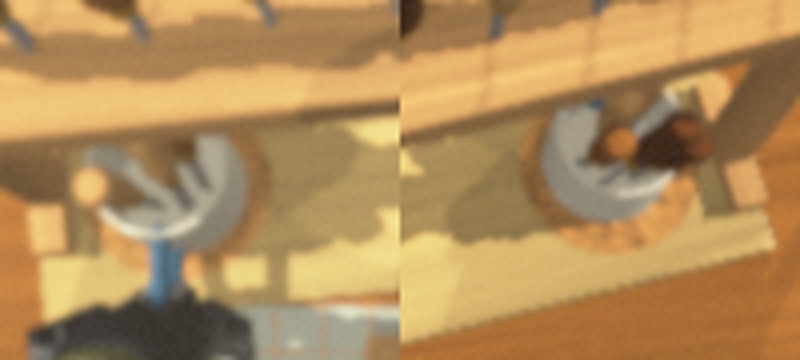

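The mug (side crop 540–690, down to 221; top crop right edge 247) stands about 4 mm short along y. I nudge it 4 mm, let go and back off.

```bash
python3 nudge.py '[[0,0.004,0,0,0,0],[0,0.004,0,0,0,0]]'; python3 nudge.py '[[0,0,0,0,0,0],[0,0,0,0,0,0],[0,0,0,0,0,0],[0,0,0,0,0,0]]' 0.05; python3 nudge.py '[[0,0,-0.02,0,0,0],[0,0,-0.06,0,0,0],[0,0,-0.12,0,0,0],[0,0,-0.12,0,0,0]]';  python3 - <<'E'
from lib import *
im=cams(); np.save("pics/m.npy",0)
a=im['top']['image'][175:265,180:280,::-1]; b=im['side']['image'][240:330,365:465,::-1]
cv2.imwrite('pics/g3.png',cv2.resize(cv2.hconcat([a,b]),(800,360),interpolation=cv2.INTER_CUBIC))
E2=[.434,-.311]; az=-.6686
# grasp: 45deg from crown on robot side
g=np.array([E2[0]-.054*np.cos(az),E2[1]-.054*np.sin(az),.112+.054]); print(g)
row(g,az,.62,.10); print(cur()[0]["joint_pos"].round(3))
E
```

```text
clock: 5.88
tcp_pos: [0.4515, 0.2363, 0.0607]
orientation: [0.223, -0.025, 0.974, 0.005]
wrist_force: [-1.9, -3.6, 4.9]
finger_gap: 0.0106
grip_force: 59.8
clock: 6.38
tcp_pos: [0.4516, 0.237, 0.0606]
orientation: [0.223, -0.026, 0.974, 0.006]
wrist_force: [0.3, -0.2, 0.0]
finger_gap: 0.05
grip_force: 0.0
clock: 6.88
tcp_pos: [0.4007, 0.2356, 0.1736]
orientation: [0.227, -0.026, 0.974, 0.008]
wrist_force: [0.8, 0.1, 0.4]
finger_gap: 0.0498
grip_force: 0.0
[ 0.39162672 -0.27752605  0.166     ]
tcp target [ 0.345 -0.24   0.25 ] row [0.0369, -0.4714, -0.1078, 0.3702, -0.1602, 0.6205] rows>= 8.0
[ 0.462 -0.133 -0.771  0.513 -0.174  0.372]
```

View pics/g3.png

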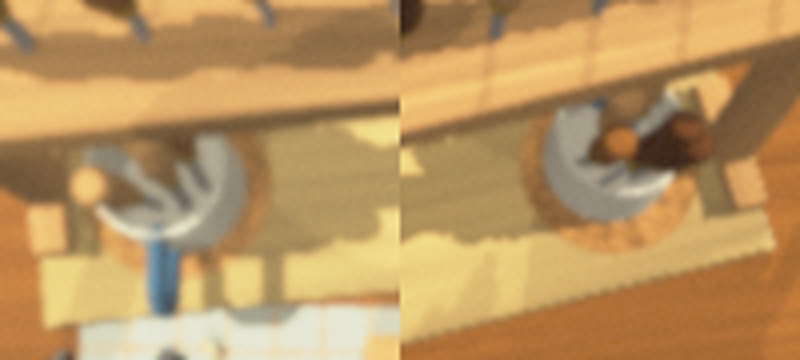

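The mug stands clear on the cork: mug edge at 546 inside the cork edge at 522 in the side crop, 247 against 270 in the top crop. It is within about 5 mm. Now the defenders: check reach with a refitted arm model.

```bash
python3 - <<'E'
from lib import *
D=[((1.158,.313,.046,1.304,0),(.1547,.5534,.2525)),((.34,-.47,-1.03,.29,-.21),(.384,.16,.2184)),((-.04,-.44,-1.03,.27,.05),(.4276,.0772,.2061)),((-.042,-.151,-.899,.372,.042),(.4454,.0731,.131)),((-.039,.051,-.946,.121,.04),(.4814,.0724,.0607)),((.462,-.133,-.771,.513,-.174),(.4007,.2356,.1736))]
def fk(p,q):
    h,L1,L2,l4,lt,o=p; a=q[1]; b=a-q[2]; c=b+q[3]; j5=q[4]
    # j4 -> j5 link along l4 (tool pitch), lateral offset o; j5 yaw in the tool plane, tool lt
    f=lt*np.cos(j5)+l4; lat=o+p[6]*lt*np.sin(j5)
    X=L1*np.sin(a)+L2*np.cos(b)+f*np.cos(c); z=h+L1*np.cos(a)-L2*np.sin(b)-f*np.sin(c)
    return np.array([X*np.cos(q[0])-lat*np.sin(q[0]),X*np.sin(q[0])+lat*np.cos(q[0]),z])
p0=np.array([.3,.45,.4,.1,.25,.08,1.])
s=min((least_squares(lambda p:np.concatenate([fk(p,q)-x for q,x in D]+[(p-p0)*.003]),np.r_[p0[:6],k]) for k in(1,-1)),key=lambda r:r.cost); print(s.x.round(3),s.fun[:18].round(3).max(),s.fun[:18].round(3).min())
h,L1,L2,l4,lt,o=s.x[:6]
for nm,r,z in [("pick",.478,.166),("prepick",.42,.25),("lift",.478,.26),("hang",.49,.245),("threadout",.40,.25)]:
  r=np.sqrt(r*r-o*o)
  for t in(.785,.7,.6):
    c=np.pi/2-t; W=np.array([r,z-h])-(l4+lt)*np.array([np.cos(c),-np.sin(c)]); d=np.linalg.norm(W)
    # elbow interior
    cosg=(L1**2+L2**2-d*d)/(2*L1*L2); j3=np.arccos(np.clip(cosg,-1,1))-np.pi/2; print(nm,t,"j3",round(-abs(j3) if 0 else np.pi/2-np.pi+np.arccos(cosg),2),round(d,3))
E
```

```text
Traceback (most recent call last):
ValueError: too many values to unpack (expected 6)
```

```bash
python3 - <<'E'
from lib import *
D=[((1.158,.313,.046,1.304,0),(.1547,.5534,.2525)),((.34,-.47,-1.03,.29,-.21),(.384,.16,.2184)),((-.04,-.44,-1.03,.27,.05),(.4276,.0772,.2061)),((-.042,-.151,-.899,.372,.042),(.4454,.0731,.131)),((-.039,.051,-.946,.121,.04),(.4814,.0724,.0607)),((.462,-.133,-.771,.513,-.174),(.4007,.2356,.1736))]
def fk(p,q):
    h,L1,L2,l4,lt,o,k=p; a=q[1]; b=a-q[2]; c=b+q[3]
    f=lt*np.cos(q[4])+l4; lat=o+k*lt*np.sin(q[4])
    X=L1*np.sin(a)+L2*np.cos(b)+f*np.cos(c); z=h+L1*np.cos(a)-L2*np.sin(b)-f*np.sin(c)
    return np.array([X*np.cos(q[0])-lat*np.sin(q[0]),X*np.sin(q[0])+lat*np.cos(q[0]),z])
p0=np.array([.3,.45,.4,.1,.25,.08,1.])
s=min((least_squares(lambda p:np.concatenate([fk(p,q)-x for q,x in D]+[(p[:6]-p0[:6])*.003]),np.r_[p0[:6],k]) for k in(1,-1)),key=lambda r:r.cost); print(s.x.round(3),s.fun[:18].round(3).max(),s.fun[:18].round(3).min())
h,L1,L2,l4,lt,o=s.x[:6]
for nm,r,z in [("pick",.478,.166),("prepick",.42,.25),("lift",.478,.26),("hang",.49,.245),("threadout",.40,.25)]:
  r=np.sqrt(r*r-o*o)
  for t in(.785,.7,.6):
    c=np.pi/2-t; W=np.array([r,z-h])-(l4+lt)*np.array([np.cos(c),-np.sin(c)]); d=np.linalg.norm(W)
    print(nm,t,"j3",round(np.arccos((L1**2+L2**2-d*d)/(2*L1*L2))-np.pi/2,2))
E
```

```text
[ 0.307  0.551  0.425 -0.06   0.538  0.08   0.513] 0.01 -0.012
pick 0.785 j3 -1.15
pick 0.7 j3 -1.05
pick 0.6 j3 -0.94
prepick 0.785 j3 -1.02
prepick 0.7 j3 -0.94
prepick 0.6 j3 -0.84
lift 0.785 j3 -0.95
lift 0.7 j3 -0.86
lift 0.6 j3 -0.76
hang 0.785 j3 -0.97
hang 0.7 j3 -0.88
hang 0.6 j3 -0.78
threadout 0.785 j3 -1.03
threadout 0.7 j3 -0.95
threadout 0.6 j3 -0.86
```

```bash
python3 nudge.py '[[0.037,-0.471,-0.108,0.37,-0.16,0.62],[0.037,-0.471,-0.108,0.37,-0.16,0.62],[0.037,-0.471,-0.108,0.37,-0.16,0.62],[0.037,-0.471,-0.108,0.37,-0.16,0.62],[0.037,-0.471,-0.108,0.37,-0.16,0.62],[0.037,-0.471,-0.108,0.37,-0.16,0.62],[0.037,-0.471,-0.108,0.37,-0.16,0.62],[0.037,-0.471,-0.108,0.37,-0.16,0.62]]' 0.07; python3 - <<'E'
from lib import *
C=cams(); b,M=fit_e({"top":C["top"]},[.434,-.311,[-.6686]]); print(b.x,b.fun); b,M=fit_e({"side":C["side"]},[.434,-.311,[-.6686]]); print(b.x,b.fun)
row([.3916,-.2775,.166],-.6686,.62,.08); print(cur()[0]["joint_pos"].round(3))
E
```

```text
clock: 7.98
tcp_pos: [0.3445, -0.2307, 0.2466]
orientation: [0.287, 0.312, 0.9, -0.101]
wrist_force: [1.6, -0.6, -0.6]
finger_gap: 0.0699
grip_force: 0.0
[ 0.42559104 -0.30333806 -0.67832415] 1167.994873046875
[ 0.43724087 -0.31092773 -0.70690788] 481.71221923828125
tcp target [ 0.354 -0.248  0.234] row [-0.0027, 0.0003, 0.0208, -0.0142, 0.0011, -0.013] rows>= 1.0
[-0.873 -0.475 -0.865  0.567  0.104 -0.154]
```

```bash
python3 nudge.py '[[-0.003,0,0.02,-0.014,0.001,-0.013],[-0.003,0,0.02,-0.014,0.001,-0.013],[-0.003,0,0.02,-0.014,0.001,-0.013]]'; python3 -c "
from lib import *
row([.3916,-.2775,.166],-.6736,.62,0)"
```

```text
clock: 8.45
tcp_pos: [0.3563, -0.237, 0.2321]
orientation: [0.287, 0.304, 0.903, -0.096]
wrist_force: [0.3, 1.0, 0.3]
finger_gap: 0.07
grip_force: 0.0
tcp target [ 0.39  -0.276  0.168] row [-0.0048, -0.011, 0.0813, 0.0159, -0.0049, 0.0189] rows>= 2.0
```

```bash
python3 nudge.py '[[-0.005,-0.011,0,0.016,-0.005,0.019],[-0.005,-0.011,0.02,0.016,-0.005,0.019],[-0.005,-0.011,0.03,0.016,-0.005,0.019],[-0.005,-0.011,0.03,0.016,-0.005,0.019]]'; python3 - <<'E'
from lib import *
row([.3916,-.2775,.166],-.6736,.62,0)
C=cams();a=C['top']['image'][205:305,390:490,::-1]; b=C['side']['image'][210:310,155:255,::-1]
cv2.imwrite('pics/g4.png',cv2.resize(cv2.hconcat([a,b]),(800,400),interpolation=cv2.INTER_CUBIC))
E
```

```text
clock: 8.95
tcp_pos: [0.3669, -0.2593, 0.2111]
orientation: [0.288, 0.315, 0.899, -0.101]
wrist_force: [-0.6, 1.0, -0.6]
finger_gap: 0.0703
grip_force: 0.0
tcp target [ 0.39  -0.276  0.168] row [0.0013, 0.0012, 0.0515, -0.0004, 0.0014, -0.0002] rows>= 1.0
```

```bash
python3 nudge.py '[[0.001,0.001,0.02,0,0,0],[0.001,0.001,0.04,0,0,0],[0.001,0.001,0.051,0,0,0],[0.001,0.001,0.051,0,0,0]]'; python3 nudge.py '[[0,0,0,0,0,0],[0,0,0,0,0,0],[0,0,0,0,0,0],[0,0,0,0,0,0],[0,0,0,0,0,0]]' 0.0 90; python3 -c "
from lib import *
row([.3916,-.2775,.166],-.6736,.62,0)"
```

```text
clock: 9.55
tcp_pos: [0.3901, -0.277, 0.1693]
orientation: [0.289, 0.315, 0.898, -0.101]
wrist_force: [-0.6, 0.5, -0.0]
finger_gap: 0.0699
grip_force: 0.0
clock: 10.18
tcp_pos: [0.3906, -0.2773, 0.1708]
orientation: [0.29, 0.315, 0.898, -0.102]
wrist_force: [-3.4, 3.5, 6.3]
finger_gap: 0.0342
grip_force: 90.2
tcp target [ 0.39  -0.276  0.168] row [0.0021, 0.0005, 0.0015, -0.0009, 0.0048, -0.0003] rows>= 1.0
```

```bash
python3 nudge.py '[[-0.006,0,-0.008,0,0,0],[-0.015,0,-0.02,0,0,0],[-0.03,0,-0.04,0,0,0],[-0.044,0,-0.062,0,0,0],[-0.044,0,-0.062,0,0,0],[-0.044,0,-0.062,0,0,0]]'; python3 - <<'E'
from lib import *
s,p,R=cur(); print(p-np.array([.3906,-.2773,.1708]),s["finger_gap"])
C=cams(); dz=p[2]-.1708
for n in("side","top"):
  b,M=fit_e({n:C[n]},[.434,-.311,[-.67]],dz=dz); print(n,b.x,b.fun)
rk=[.5525,.0815,.1147]
row(pose(rk,[-.184,-.14,.243])[0],.1147,.62,0)
E
```

```text
clock: 10.92
tcp_pos: [0.3892, -0.2761, 0.2443]
orientation: [0.288, 0.315, 0.899, -0.101]
wrist_force: [-1.0, 1.1, -2.0]
finger_gap: 0.0344
grip_force: 90.0
[-0.00143947  0.00115132  0.07353437] 0.034403828450660784
side [ 0.43027908 -0.30907746 -0.71606923] 1555.686767578125
top [ 0.43027334 -0.30929392 -0.62919019] 983.9479370117188
tcp target [ 0.384 -0.079  0.245] row [0.1024, 0.1508, -0.0752, -0.4584, -0.0005, -0.6427] rows>= 5.0
```

```bash
python3 nudge.py '[[0.02,0.03,-0.015,-0.092,0,-0.128],[0.041,0.06,-0.03,-0.183,0,-0.257],[0.061,0.09,-0.045,-0.275,0,-0.386],[0.082,0.12,-0.06,-0.367,0,-0.514],[0.102,0.151,-0.075,-0.458,0,-0.643],[0.102,0.151,-0.075,-0.458,0,-0.643],[0.102,0.151,-0.075,-0.458,0,-0.643],[0.102,0.151,-0.075,-0.458,0,-0.643]]'; python3 nudge.py '[[0,0,0,0,0,0],[0,0,0,0,0,0]]'; python3 - <<'E'
from lib import *
s,p,R=cur(); C=cams(); rk=[.5525,.0815,.1147]
e=p+R.as_matrix()[:,2]*.003+.054*np.array([np.cos(.1147),np.sin(.1147),0]); print("exp ear",e, e[2]-.22)
for n in("side","top"):
  b,M=fit_e({n:C[n]},[e[0],e[1],[.1147]],dz=e[2]-.22); print(n,b.x,b.fun)
row(pose(rk,[-.054,-.14,.243])[0],.1147,.62,0)
print(s["joint_pos"].round(2))
E
```

```text
clock: 12.02
tcp_pos: [0.3853, -0.0803, 0.2469]
orientation: [0.305, -0.055, 0.951, 0.016]
wrist_force: [-0.3, -0.4, -1.9]
finger_gap: 0.0342
grip_force: 90.8
clock: 12.28
tcp_pos: [0.3853, -0.0801, 0.2471]
orientation: [0.305, -0.055, 0.951, 0.016]
wrist_force: [-0.5, -0.4, -2.5]
finger_gap: 0.0346
grip_force: 90.8
exp ear [ 0.44068716 -0.07369699  0.24465132] 0.02465132070750467
side [ 0.41707961 -0.07807354  0.07833062] 1535.4970703125
top [ 0.43368706 -0.08001698  0.15708046] 1355.364501953125
tcp target [ 0.513 -0.064  0.245] row [-0.1038, 0.0013, 0.0764, -0.0027, 0.0013, 0.0015] rows>= 3.0
[-0.74 -0.46 -0.83  0.76  0.45 -0.76]
```

```bash
python3 - <<'E'
from lib import *
C=cams(); 
b,M=fit_e(C,[.4407,-.0737,[.1147]],dz=.0787); print(b.x,b.fun)
for n in("side","top"):
  b,M=fit_e({n:C[n]},[.4407,-.0737,[.1147]],dz=.0787); print(n,b.x,b.fun)
E
```

```text
[ 0.42619169 -0.07630201  0.14926545] 3260.12158203125
side [ 0.43710993 -0.07531741  0.09372587] 1999.5234375
top [ 0.42561161 -0.07543748  0.16691081] 1249.23583984375
```

```bash
python3 nudge.py '[[-0.02,0,0.015,0,0,0],[-0.04,0,0.03,0,0,0],[-0.06,0,0.045,0,0,0],[-0.08,0.001,0.06,0,0,0],[-0.104,0.001,0.076,0,0,0],[-0.104,0.001,0.076,0,0,0],[-0.104,0.001,0.076,0,0,0]]'; python3 - <<'E'
from lib import *
s,p,R=cur(); C=cams(); rk=[.5525,.0815,.1147]
row(pose(rk,[-.054,-.14,.243])[0],.1147,.62,0)
row(pose(rk,[-.054,-.005,.243])[0],.1147,.62,0)
print(s["joint_pos"].round(2))
a=C['top']['image'][150:300,270:420,::-1]; b=C['side']['image'][190:340,225:375,::-1]
cv2.imwrite('pics/g5.png',cv2.resize(cv2.hconcat([a,b]),(800,400),interpolation=cv2.INTER_CUBIC))
E
```

```text
clock: 13.35
tcp_pos: [0.5124, -0.0637, 0.2451]
orientation: [0.304, -0.055, 0.951, 0.017]
wrist_force: [-0.6, 0.3, -3.1]
finger_gap: 0.034
grip_force: 90.9
tcp target [ 0.513 -0.064  0.245] row [-0.0007, -0.0001, 0.0004, -0.0022, 0.0004, 0.0012] rows>= 1.0
tcp target [0.498 0.07  0.245] row [-0.0009, 0.1349, 0.0002, -0.0022, 0.0004, 0.0012] rows>= 3.0
[-0.45 -0.21 -0.71  0.52  0.32 -0.48]
```

View pics/g5.png

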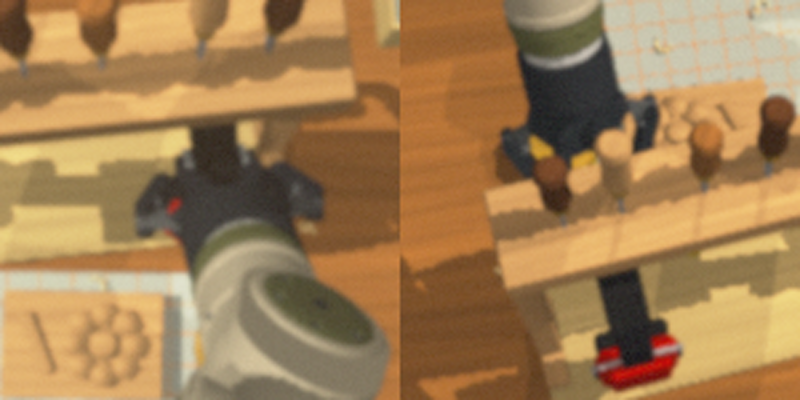

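The defenders are held level under the ledge beside the bar end: far cup at crop (638,360), clear of the near post. I slide them along the bar.

```bash
python3 nudge.py '[[0,0.015,0,0,0,0],[0,0.03,0,0,0,0],[0,0.045,0,0,0,0],[0,0.06,0,0,0,0]]'; python3 nudge.py '[[0,0.015,0,0,0,0],[0,0.03,0,0,0,0],[-0.001,0.05,0,0,0,0],[-0.001,0.065,0,0,0,0],[-0.001,0.075,0,0,0,0],[-0.001,0.075,0,0,0,0]]'
```

```text
clock: 13.95
tcp_pos: [0.5055, -0.0033, 0.2457]
orientation: [0.305, -0.055, 0.95, 0.016]
wrist_force: [0.4, -0.0, -2.6]
finger_gap: 0.0344
grip_force: 91.0
clock: 14.7
tcp_pos: [0.498, 0.071, 0.246]
orientation: [0.305, -0.056, 0.95, 0.016]
wrist_force: [-0.4, -0.1, -1.9]
finger_gap: 0.0342
grip_force: 91.0
```

```bash
python3 -c "
from lib import *
s,p,R=cur();rk=[.5525,.0815,.1147]
row(pose(rk,[-.054,-.005,.243])[0],.1147,.62,0)
C=cams();b,M=fit_e({'side':C['side']},[.553,.0765,[.1147]],dz=.077); print(b.x,b.fun)
print(R.inv().apply([0,0,-.022]))"
```

```text
tcp target [0.498 0.07  0.245] row [0.0006, -0.0008, 0.0003, -0.0015, 0.0014, 0.003] rows>= 1.0
[0.55259008 0.08238768 0.02290876] 1921.136474609375
[1.28083685e-02 6.51167912e-05 1.78869074e-02]
```

Now I lower in small steps until the bar takes the weight.

```bash
python3 nudge.py '[[0.003,0,0.004,0,0,0],[0.006,0,0.008,0,0,0],[0.008,0,0.011,0,0,0],[0.0093,0,0.013,0,0,0],[0.0093,0,0.013,0,0,0]]'; python3 nudge.py '[[0.0012,0,0.0016,0,0,0],[0.0023,0,0.0032,0,0,0],[0.0023,0,0.0032,0,0,0]]'; python3 nudge.py '[[0.0006,0,0.0008,0,0,0],[0.0012,0,0.0016,0,0,0],[0.0012,0,0.0016,0,0,0]]'
```

```text
clock: 15.42
tcp_pos: [0.4984, 0.07, 0.2297]
orientation: [0.305, -0.055, 0.951, 0.016]
wrist_force: [0.2, 0.1, -2.4]
finger_gap: 0.0341
grip_force: 91.0
clock: 15.8
tcp_pos: [0.4983, 0.0701, 0.2259]
orientation: [0.305, -0.055, 0.951, 0.016]
wrist_force: [0.6, -0.6, -2.3]
finger_gap: 0.0342
grip_force: 91.0
clock: 16.18
tcp_pos: [0.4989, 0.0701, 0.2247]
orientation: [0.306, -0.055, 0.95, 0.016]
wrist_force: [-0.4, 0.1, -0.3]
finger_gap: 0.0341
grip_force: 91.3
```

```bash
python3 nudge.py '[[0.0006,0,0.0008,0,0,0],[0.0006,0,0.0008,0,0,0],[0.0006,0,0.0008,0,0,0]]'; python3 nudge.py '[[0,0,0,0,0,0],[0,0,0,0,0,0],[0,0,0,0,0,0],[0,0,0,0,0,0],[0,0,0,0,0,0],[0,0,0,0,0,0]]' 0.07
```

```text
clock: 16.55
tcp_pos: [0.499, 0.0701, 0.224]
orientation: [0.306, -0.055, 0.95, 0.016]
wrist_force: [-2.1, 0.5, 4.8]
finger_gap: 0.0343
grip_force: 91.8
clock: 17.3
tcp_pos: [0.4984, 0.0701, 0.2231]
orientation: [0.305, -0.055, 0.951, 0.016]
wrist_force: [0.4, 0.1, 0.7]
finger_gap: 0.0701
grip_force: 0.0
```

```bash
python3 -c "
from lib import *
C=cams();b,M=fit_e({'side':C['side']},[.553,.0765,[.1147]],dz=.054); print(b.x,b.fun)"
```

```text
[0.55961113 0.07894305 0.08409971] 1809.30517578125
```

```bash
python3 nudge.py '[[0,0,-0.01,0,0,0],[0,0,-0.02,0,0,0],[0,0,-0.04,0,0,0],[0,0,-0.06,0,0,0],[0,0,-0.09,0,0,0],[0,0,-0.12,0,0,0],[0,0,-0.12,0,0,0]]'; python3 nudge.py '[[0.1,0,-0.02,0,0,0],[0.1,0,-0.02,0,0,0],[0.1,0,-0.02,0,0,0],[0,0,-0.02,0,0,0],[0,0,-0.02,0,0,0],[0,0,-0.02,0,0,0],[0,0,-0.02,0,0,0],[0,0,-0.02,0,0,0]]'; python3 - <<'E'
from lib import *
for i in range(4):
  C=cams();b,M=fit_e({'side':C['side']},[.553,.0765,[.1147]],dz=.054); print(b.x,b.fun)
  if i==0: p=C['side']['image'].astype(int)
  else: print(np.abs(cv2.GaussianBlur((C['side']['image'].astype(int)-p).astype(np.float32),(0,0),2))[200:340,280:420].max())
s=cur()[0]; print(s["clock"],s["wrist_force"])
u=emask(C['side']['image']); print([proj(C['side'],pose([.5525,.0815,.1147],[x,-.005,z]))[0].round(0) for x,z in((.088,.1),(.065,.146))])
im=C['side']['image'].astype(int); red=(im[...,0]>130)&(im[...,1]<75); red[:,:255]=0; ys,xs=np.where(red[200:340,:430]); print("red",xs.mean(),ys.mean()+200,len(xs))
E
```

```text
clock: 18.27
tcp_pos: [0.4293, 0.0622, 0.3241]
orientation: [0.308, -0.055, 0.95, 0.015]
wrist_force: [0.6, 0.2, 0.8]
finger_gap: 0.0698
grip_force: 0.0
clock: 19.27
tcp_pos: [0.4166, 0.0611, 0.3357]
orientation: [0.304, -0.055, 0.951, 0.016]
wrist_force: [0.0, 0.5, 0.1]
finger_gap: 0.0698
grip_force: 0.0
[0.54819415 0.08019433 0.03671211] 1041.5606689453125
[0.55151125 0.0811546  0.01473009] 1037.549560546875
2.813529
[0.5509226  0.07977825 0.03325144] 1033.1204833984375
2.4589772
[0.55222842 0.07974975 0.08212206] 1039.8875732421875
3.249582
19.675 [ 0.58089835 -0.33857836  0.61750895]
[array([369., 321.]), array([367., 308.])]
red 368.20588235294116 314.41764705882355 170
```

The defenders hang still at the expected place: the fit gives (0.552, 0.080), bar_mid is (0.553, 0.077), and the pictures no longer change. The arm is clear.

```bash
python3 -c "
from workcell import env
print(env.hand_in())"
```

```text
the job is handed in; nothing more can be done
None
```

The job is handed in at about 20 s of the 72 s allowed: by my last camera checks the mug stands on its cork disc within about 5 mm and the ear defenders hang still on the bar with the arm clear, but the hand-in returned no verdict.

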